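Fit the keyed filling nozzle to its mark and clamp it

TASK

Take the square-headed filling nozzle with the side lug out of its rack and fit it upright in the ring of the filler seat, its lug facing the black mark: turn it gently until the lug finds the slot in the ring and the foot goes fully home, never dropping or forcing it in. The rack's pins and the seat's yoke leave the fingers room on different sides of the head, so stand the nozzle down on the open bench and take it again the other way round. Then turn the clamp knob clockwise to its stop so that its arm lies over the nozzle's foot, and leave everything else where it stands.

Things in the scene. Friction and masses are not known exactly. Their poses are not given: they have to be found in the camera images.
- nozzle: steel nozzle, 0.2 to 0.42 kg; origin at the centre of its underside, z up its axis. Round foot 44 mm across, z 0 to 14 mm, lower edge bevelled 2.5 mm; stem 20 mm across, z 14 to 36; square head 30 x 30 mm, z 36 to 66, sides along its x and y. One lug on the foot, along +x, 10 mm wide, z 6 to 14. It stands steadily on a flat surface. At the start it stands in the rack, lug along the rack's +y.
- lug_tip (a point): outer end of the nozzle's lug, 34 mm from the axis, 10 mm above the underside
- cone: another steel part in the rack, to be left alone: same foot and height, no lug, round tapered head 34 mm across. Origin at the centre of its underside. It has one of the rack's two places, the nozzle the other
- rack: fixed aluminium plate 260 (x) x 100 (y) x 6 mm, origin on the bench under its centre; a part stands on it at x = +50 mm and at x = -50 mm, y = 0. Round each place four steel pins 8 mm thick stand at 13 mm in x and 27 mm in y to either side, 78 mm above the bench. The lug lifts out between two pins. Fingers fit beside the head only when they close along the rack's x
- seat: fixed grey plate, x -115 to +70 mm, 110 mm wide, 8 mm thick; origin on the bench under the ring's centre. The ring's slot and mark lie towards its +x, to within 18 degrees. Aluminium yoke blocks stand on the +y and -y sides of the ring, 46 mm apart, 26 mm wide in x, up to 84 mm above the bench: fingers fit beside the head only when they close roughly along the seat's x
- seat_axis (a point): centre of the dark ring's bore, on the plate, 8 mm above the bench; axes as the seat's, z up. Ring: bore 47 mm, outside 82 mm, top 14 mm above this point, one slot 13 mm wide with a black line (the mark) outside it. Slot and mark sit together up to 18 degrees to either side of +x, not reported. Lug on solid ring: nozzle stops 8 mm high; in the slot: its underside rests on the plate
- clamp (a joint): clamp knob, vertical axis, 75 mm behind (seat -x) the ring's centre. 0 fully open, grows clockwise from above, 1.5 rad is the stop, arm pointing to the ring's centre. The arm (63 mm from axis to tip, 12 mm wide) sweeps 24 to 30 mm above the bench and hits the foot unless the nozzle is home
- clamp_grip (a point): on the knob's axis, 57 mm above the bench. The knob is a black upright bar 40 mm long (this point's x, also the arm's direction), 12 mm thick (y), 36 to 66 mm above the bench; grip its y faces
- minibottle: small green bottle, 58 mm across, 190 mm high, standing beyond the work; leave alone. Origin at the centre of its underside
- jar: lidded jar, 70 mm across, 90 mm high; leave alone. Origin at the centre of its underside
- bowl: steel bowl, 110 mm across, 50 mm high; leave alone. Origin at the centre of its underside
Not all that is in view belongs to the job. What is shaped like the nozzle but brown is not meant. Leave any purple look-alike of the seat alone.

How it is judged:
By the outcome, as a careful person would: the job done as asked, in the order asked, and still so for the second after the job is handed in, with the robot touching nothing.
It also fails if it takes over 72 s, if anything falls off the work surface, if the arm or the gripper's body presses on something with over 40 N, if the wrist force passes 120 N, or if a joint passes its speed limit or range.

ROBOT

A 6-joint arm with a two-finger parallel gripper is mounted at the origin on the work surface. World frame = base frame: x ahead of the robot, y to its left, z up, the work surface at z = 0. Lengths are in mm, angles in rad, forces in N, time in s.
With the tool pointing down it reaches from about 325 to 775 mm from the base axis. Payload 5.5 kg.
Tool frame: the origin (TCP) lies midway between the tips of the shut fingers; the grasp point (between the pads) lies 19 mm behind it; z points along the fingers, y is the line along which they close (so a half turn about z gives the same grasp; the last joint's range is limited). The gripper opens to 88 mm and grips with 3 to 60 N. Pads are 20 mm wide; open, the fingers measure 115 mm over their backs; the gripper's body (75 mm by 178 mm) begins 61 mm behind the grasp point.
Start: joints at [-1.165, 0.091, 1.231, -0, 1.82, -0.057], TCP at [267.875, -536.898, 222.631] pointing down, gripper open.
Joint ranges: [-2.87, 2.87], [-0.86, 2.18], [0.17, 2.46], [-1.51, 4.65], [0.06, 2.69], [-2.65, 2.65]. Speed limits (rad/s): [2.57, 2.57, 3.01, 3.14, 3.14, 3.14].

INTERFACE

Orientations are given as a rotation vector (axis times angle).
In Python, from plant import * gives the robot as it stands.
- The arm moves only by the shell command python3 -m pendant 'ROWS'. ROWS is JSON, a list of rows, each a list of 7 numbers: the closure, from -1 (fully open) to 1 (shut), then the shift along the tool's x, y, z each as a share of 2 cm, from -1 to 1, then the turn, a rotation vector about the tool's x, y, z each as a share of 0.15 rad, from -1 to 1. In form: [[hand, x, y, z, rx, ry, rz], ...]. A call has 1 to 8 rows; each row shifts and turns the commanded pose from where the row before left it, along the tool's axes as they then stand; what a row does not reach is not made up. A row lasts 1/8 s, in which the tool goes at most 62.5 mm and 10.7 degrees, less where a joint would pass 70% of its speed; a pose out of reach is approached as far as the arm can. A call with a number of a shift or a turn outside -1 to 1 is refused whole. A call with a gripper value outside its range is refused whole. The fingers move at their own pace and stop on an object; the grip force is fixed at half the most. Time passes only in rows, so rows that do not move let the fingers close. It gives the time, the measured TCP pose, the force, the opening and the grip force at its end, in the units of the state.
- sense(): the state, without advancing time (a new reading comes with each control period).
- grab_frame(name): name is "side" or "top"; returns a dict with "pixels" (420x560x3 uint8, red, green, blue), "range_z" (420x560 float32, mm along the optical axis (not along the pixel's ray), 0 where there is no reading), "mtx" (3x3 intrinsics, pixels), "R" (3x3) and "t" (3): a world point X has camera coordinates R X + t. Camera axes: x right, y down, z forward; pixel columns grow to the right and rows downward; lengths in mm; the calibration is good to about 2 mm. A picture is of the moment at which its call begins.
- close_job(): hands the job in; it is judged then, once.
Trained networks look in a picture, given as the dict that the camera call returned (one of the last four; its "shot" number tells which), for a name from the list of things; names that differ only in an ending like _2 or _b are one class to them, and where a whole thing is asked for, a point or a joint stands for the part that bears it (a point fixed in the world has none). Each returns a list of dicts, best first, with "confidence" (0 to 1); they miss things now and then, are a little off and sometimes report something else, mostly with a low value. They report only what shows in the picture. A call takes as long as a camera call. They do not tell look-alikes from the thing itself.
- boxes_of(picture, name): "bbox" ([left, top, width, height] in pixels, round what is visible of it).
- place_of(picture, name): "pixel" ([column, row] in pixels: a listed point, or the origin of a listed thing).
The state is a dict: "clock": time; "q": joint angles; "dq": joint speeds; "effort": joint torques, N m; "tcp_pos": TCP position; "tcp_rot": TCP orientation; "contact_force": force on the tool from outside, world axes, zero at the start; "torque": the same for the moment, N m; "opening": opening from 0.0 (shut) to 1.0 (fully open); "finger_force": force on a finger pad.
Only numpy, scipy, OpenCV 4.12 (cv2) and the standard library are available. Lean on these libraries where they do the work, as an engineer would, in place of code of your own. Each camera call takes 0.05 s, during which the arm holds its last target. There are 200 camera calls.

## Working session

There is one attempt and no reset: what is moved stays moved. The work goes in short steps, Python scripts to look and compute and a shell command to move; the robot and the scene stay as the last step left them, time stands still between calls to the robot, and variables do not carry over. Pictures are saved under pics/ and viewed, at most 10 in all, crops included, and the job is handed in when it is done.

```bash
mkdir -p pics; ls; cat > h.py <<'E'
from plant import *
import numpy as np, cv2
from scipy.spatial.transform import Rotation as Ro
def w(p,u,v,z=None):
    K,R,t=p["mtx"],p["R"],p["t"]
    d=np.linalg.inv(K)@np.array([u,v,1.])
    if z is None:
        return R.T@(d*p["range_z"][int(round(v)),int(round(u))]-t)
    o=-R.T@t; r=R.T@d
    return o+r*(z-o[2])/r[2]
def px(p,X):
    c=p["R"]@np.array(X,float)+p["t"]; c=p["mtx"]@c; return c[:2]/c[2]
E
python3 - <<'E'
from h import *
s=sense();print(s)
P={n:grab_frame(n) for n in("top","side")}
for n,p in P.items():
    cv2.imwrite(f"pics/{n}0.png",p["pixels"][:,:,::-1])
    print(n,-p["R"].T@p["t"])
    for k in["nozzle","lug_tip","cone","rack","seat","seat_axis","clamp_grip","minibottle","jar","bowl"]:
        print(k,[(np.round(d["pixel"]).tolist(),round(d["confidence"],2)) for d in place_of(p,k)])
E
```

```text
pics
{'clock': 0.0, 'q': array([-1.16472426e+00,  9.18364423e-02,  1.23184888e+00,  3.32943240e-05,
        1.81981868e+00, -5.66618399e-02]), 'dq': array([-1.06449303e-03,  1.11291336e-03, -4.08248046e-05,  9.97796424e-05,
       -7.89507326e-04,  8.76171280e-04]), 'effort': array([ 7.02394645e-04, -4.46445644e+01, -4.06448793e+01,  6.97076367e-02,
        2.93158076e-02, -1.05607362e-04]), 'tcp_pos': array([ 267.74971552, -536.61470763,  221.54121323]), 'tcp_rot': array([-3.05604077e+00, -7.19972753e-01,  4.71649761e-04]), 'contact_force': array([ 1.32578901, -0.17609836, -0.18212211]), 'torque': array([ 0.04874213,  0.01310682, -0.00465918]), 'finger_force': 0.0, 'opening': 0.9997338043562406}
top [ 516.50339441   24.39104445 1085.0995188 ]
nozzle [([242.0, 235.0], 0.59), ([194.0, 222.0], 0.56), ([241.0, 201.0], 0.49)]
lug_tip [([230.0, 238.0], 0.75), ([180.0, 226.0], 0.69), ([247.0, 212.0], 0.49), ([193.0, 224.0], 0.49)]
cone [([188.0, 265.0], 0.66)]
rack [([193.0, 243.0], 0.58), ([274.0, 137.0], 0.36)]
seat [([367.0, 135.0], 0.57)]
seat_axis [([368.0, 132.0], 0.8), ([353.0, 223.0], 0.6), ([278.0, 137.0], 0.28)]
clamp_grip [([350.0, 252.0], 0.6), ([460.0, 253.0], 0.52), ([372.0, 157.0], 0.47)]
minibottle [([277.0, 139.0], 0.56)]
jar []
bowl [([102.0, 225.0], 0.68)]
side [ 95.96052691 723.20265369 821.2072188 ]
nozzle [([248.0, 249.0], 0.92), ([234.0, 286.0], 0.84), ([277.0, 266.0], 0.82)]
lug_tip [([264.0, 246.0], 0.84), ([227.0, 296.0], 0.7), ([272.0, 269.0], 0.61)]
cone [([268.0, 307.0], 0.91)]
rack [([250.0, 300.0], 0.97)]
seat [([267.0, 168.0], 0.83), ([322.0, 204.0], 0.69), ([225.0, 210.0], 0.3)]
seat_axis [([321.0, 195.0], 0.83), ([265.0, 167.0], 0.72)]
clamp_grip [([284.0, 160.0], 0.74), ([343.0, 194.0], 0.5)]
minibottle [([224.0, 210.0], 0.86)]
jar [([385.0, 163.0], 0.74)]
bowl [([163.0, 364.0], 0.87)]
```

```bash
python3 - <<'E'
import cv2
a=cv2.imread("pics/top0.png")[90:300,60:480];b=cv2.imread("pics/side0.png")[120:400,120:440]
cv2.imwrite("pics/top1.png",cv2.resize(a,(800,400),interpolation=3))
cv2.imwrite("pics/side1.png",cv2.resize(b,(686,600),interpolation=3))
E
```

```text
(no output)
```

View pics/top1.png

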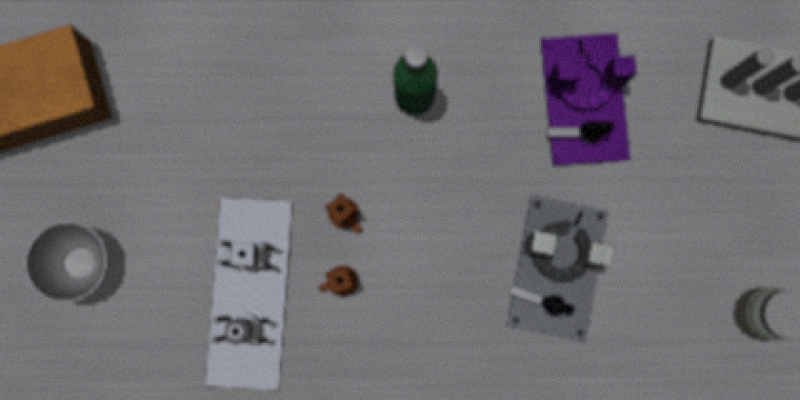

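View pics/side1.png

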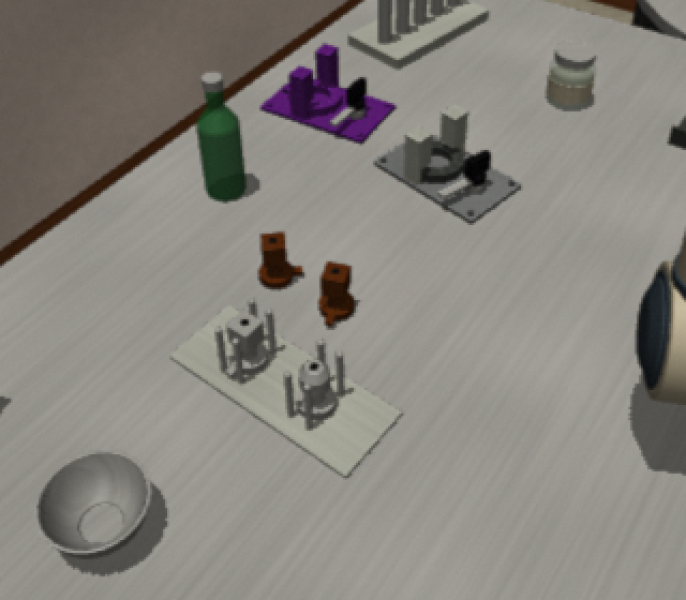

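The top crop, in full-frame pixels, shows:
- Steel square-headed nozzle in the rack at about (187,223); this is the one I want.
- Round-headed cone at (184,264).
- Two brown look-alikes at (240,201) and (239,237).
- Grey seat at (354,220), with its mark going up and right.
- Purple look-alike seat at (367,135).

Next I'll measure the poses and check one close crop.

```bash
cat > m.py <<'E'
from h import *
# average several top frames
fs=[grab_frame("top") for _ in range(6)]
p=fs[0]; im=np.mean([f["pixels"].astype(float) for f in fs],0)
rz=np.median([f["range_z"] for f in fs],0); p=dict(p,range_z=rz)
np.savez("top.npz",im=im,rz=rz,mtx=p["mtx"],R=p["R"],t=p["t"])
vv,uu=np.mgrid[0:420,0:560]
d=np.stack([uu,vv,np.ones_like(uu)],-1)@np.linalg.inv(p["mtx"]).T*rz[...,None]
X=(d-p["t"])@p["R"]
np.save("X.npy",X)
print("table z",np.median(X[270:300,280:320,2]), "mm/px",np.linalg.norm(X[285,300]-X[285,301]))
def rect(z,lo,hi,box,name):
    u0,u1,v0,v1=box
    m=np.zeros((420,560),np.uint8); m[v0:v1,u0:u1]=((X[v0:v1,u0:u1,2]>lo)&(X[v0:v1,u0:u1,2]<hi))*255
    m=cv2.morphologyEx(m,cv2.MORPH_CLOSE,np.ones((5,5),np.uint8)); m=cv2.morphologyEx(m,cv2.MORPH_OPEN,np.ones((3,3),np.uint8))
    c=max(cv2.findContours(m,0,2)[0],key=cv2.contourArea)
    q=np.array([w(p,*a[0],z)[:2] for a in c],np.float32)
    r=cv2.minAreaRect(q); print(name,r); return r
rect(6,3.,20,(150,220,180,310),"rack"); rect(8,4.,30,(310,390,180,280),"seat")
for n,b in(("rack",(165,215,205,285)),("seat",(320,390,190,262))):
    u0,u1,v0,v1=b
    for lo in(60,):
        m=np.zeros((420,560),np.uint8);m[v0:v1,u0:u1]=X[v0:v1,u0:u1,2]>lo
        k,l,s,c=cv2.connectedComponentsWithStats(m,connectivity=4)
        for i in range(1,k):
            if s[i,4]>8: print(n,s[i,4],np.round(X[l==i].mean(0),1),np.round(np.median(X[l==i],0),1),np.round(c[i]))
a=cv2.resize(im[200:290,160:220,::-1],(400,600),interpolation=cv2.INTER_CUBIC)
b=cv2.resize(im[185:275,320:380,::-1],(400,600),interpolation=cv2.INTER_CUBIC)
cv2.imwrite("pics/close.png",np.clip(np.hstack([a,b]),0,255))
E
python3 m.py
```

```text
table z -0.5418669359601613 mm/px 3.2039970903191617
rack ((526.39013671875, 240.30691528320312), (100.10416412353516, 259.6152648925781), 86.32109069824219)
seat ((557.53466796875, -184.96115112304688), (114.28937530517578, 184.58154296875), 78.27574920654297)
rack 13 [590.2 262.2  72.9] [589.8 261.9  75.3] [177. 217.]
rack 154 [575.8 236.2  71.2] [574.8 236.8  71.6] [187. 223.]
rack 12 [586.8 208.4  72.6] [586.6 207.9  74.9] [198. 218.]
rack 13 [564.9 263.7  72.8] [564.7 263.   75.4] [176. 227.]
rack 10 [561.4 210.3  74.7] [561.8 210.   75.3] [198. 228.]
rack 12 [491.2 268.4  73.8] [491.3 267.8  75.5] [174. 257.]
rack 144 [476.1 243.2  68.2] [476.3 242.9  68.8] [184. 263.]
rack 12 [488.3 214.8  72.5] [488.4 214.5  75.3] [196. 258.]
rack 12 [465.2 270.6  74.2] [464.7 270.8  75.6] [172. 268.]
rack 11 [461.9 216.8  74.9] [461.8 217.2  76.1] [194. 269.]
seat 148 [ 586.4 -153.7   81. ] [ 585.9 -153.9   82.9] [345. 217.]
seat 153 [ 571.2 -226.4   80.8] [ 570.5 -225.7   82.9] [374. 223.]
seat 80 [ 505.8 -176.3   65. ] [ 505.7 -176.4   65. ] [353. 250.][ WARN:0@3.999] global loadsave.cpp:1063 imwrite_ Unsupported depth image for selected encoder is fallbacked to CV_8U.
```

View pics/close.png

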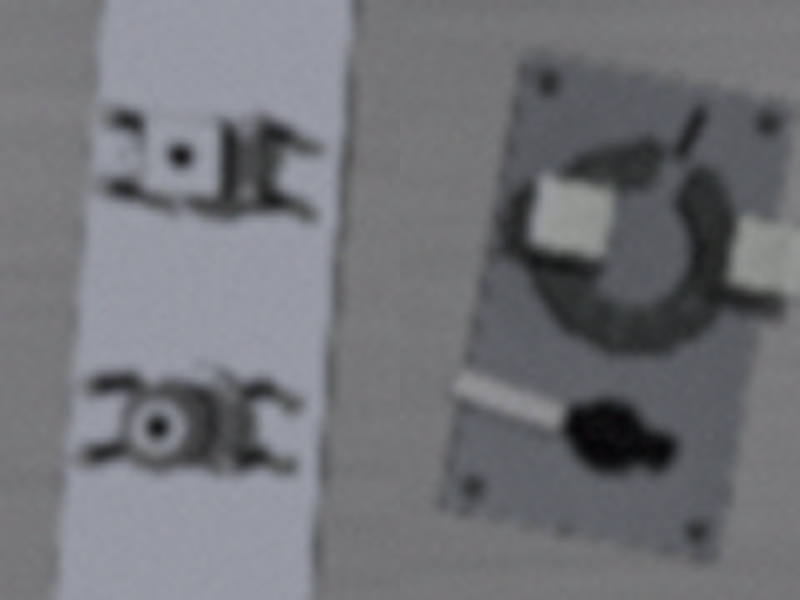

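The close crop confirms the choice: the square head is at crop (180,155) and the cone at (158,428). The ring's slot and mark are at crop (690,135). Next I'll check which side the lug is on, the mark's angle and the tool yaw.

```bash
python3 - <<'E'
from h import *
s=sense(); R=Ro.from_rotvec(s["tcp_rot"]).as_matrix(); print(R.round(3))
print("theta",np.degrees(np.arctan2(R[1,1],R[0,1])),"q1-q6",np.degrees(s["q"][0]-s["q"][5]))
z=np.load("top.npz"); p={k:z[k] for k in("mtx","R","t")}; im=z["im"].mean(-1)
c=np.array([579.2,-189.8]); a0=-11.8
for zz,r0,r1,nm in((8,46,62,"mark"),(22,27,37,"slot")):
    out=[]
    for a in np.arange(-24,24.1,2):
        vals=[]
        for r in np.arange(r0,r1,2):
            t=np.radians(a0+a); u=px(p,[c[0]+r*np.cos(t),c[1]+r*np.sin(t),zz])
            vals.append(cv2.getRectSubPix(im.astype(np.float32),(1,1),tuple(map(float,u)))[0,0])
        out.append(int(np.mean(vals)))
    print(nm,list(zip(range(-24,25,2),out)))
sd=grab_frame("side")
n=np.array([575.8,236.2]); y=np.array([.0668,.9978])
for sg in(1,-1): print(sg,px(sd,[*(n+sg*34*y),16]),px(sd,[*(n+sg*22*y),16]))
I=sd["pixels"][245:325,200:300]
cv2.imwrite("pics/side2.png",cv2.resize(I[:,:,::-1],(750,600),interpolation=cv2.INTER_CUBIC))
E
```

```text
[[ 0.895  0.446  0.   ]
 [ 0.446 -0.895 -0.   ]
 [-0.     0.    -1.   ]]
theta -63.48416752531399 q1-q6 -63.484146720001604
mark [(-24, 79), (-22, 62), (-20, 46), (-18, 46), (-16, 61), (-14, 78), (-12, 88), (-10, 91), (-8, 91), (-6, 91), (-4, 91), (-2, 90), (0, 90), (2, 91), (4, 92), (6, 91), (8, 91), (10, 91), (12, 92), (14, 92), (16, 92), (18, 92), (20, 91), (22, 91), (24, 91)]
slot [(-24, 82), (-22, 87), (-20, 89), (-18, 89), (-16, 88), (-14, 85), (-12, 81), (-10, 75), (-8, 68), (-6, 61), (-4, 56), (-2, 52), (0, 51), (2, 51), (4, 51), (6, 51), (8, 50), (10, 50), (12, 50), (14, 49), (16, 48), (18, 47), (20, 48), (22, 48), (24, 49)]
1 [226.38092381 293.49999841] [229.83099205 290.37379846]
-1 [245.31304612 276.34509143] [242.07845935 279.2760378 ]
```

View pics/side2.png

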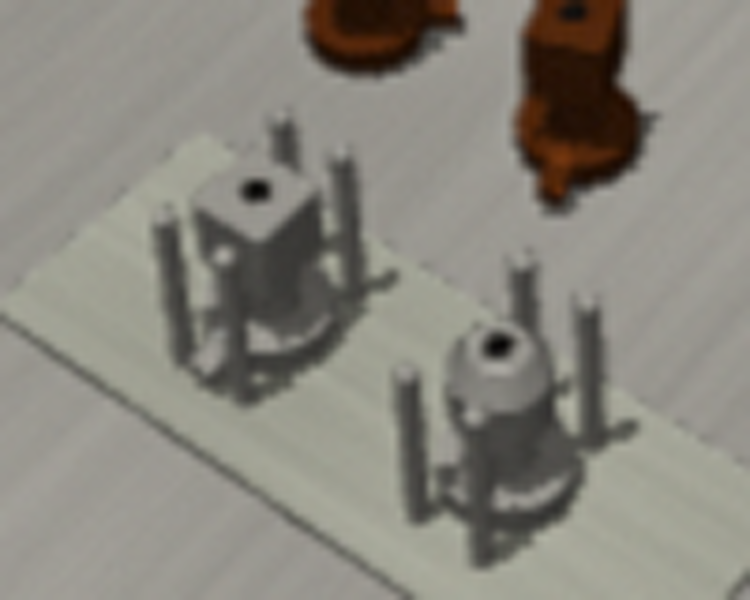

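Side crop: the lug is the bright stub at crop (205,360), between the near pins. That puts it towards world +y, at about 86°. The mark sits about 18° clockwise of the seat's +x, so the slot is at about -30° in the world.

```bash
cat >> h.py <<'E'
def th(s):
    R=Ro.from_rotvec(s["tcp_rot"]).as_matrix(); return np.degrees(np.arctan2(R[1,1],R[0,1]))
def plan(xyz,theta,n,s=None):
    s=s or sense(); t0=th(s); d=np.array(xyz)-s["tcp_pos"]; k=int(np.ceil(abs(theta-t0)/8.55-1e-6)); n=max(n,k)
    t=t0; M=np.zeros((2,2))
    for i in range(n):
        a=np.radians(t); M+=20*np.array([[-np.sin(a),np.cos(a)],[np.cos(a),np.sin(a)]])
        if i<k: t+=(theta-t0)/k
    x=np.linalg.solve(M,d[:2]); rz=-np.radians(theta-t0)/k/.15 if k else 0
    print(f"t={s['clock']:.2f} pos {s['tcp_pos'].round(1)} th {t0:.2f} F {s['contact_force'].round(1)} | {n} rows: x {x[0]:.3f} y {x[1]:.3f} z {-d[2]/20/n:.3f}; rz {rz:.3f} in first {k}")
E
python3 -c "
from h import *
plan([575.8,236.2,150],-3.9,38)"
```

```text
t=1.45 pos [ 267.9 -536.9  222.7] th -63.48 F [-0.7 -0.1 -0.5] | 38 rows: x 1.108 y 0.235 z 0.096; rz -0.990 in first 7
```

```bash

python3 -m pendant '[[-1,0.979,0.208,0.085,0,0,-0.99],[-1,0.979,0.208,0.085,0,0,-0.99],[-1,0.979,0.208,0.085,0,0,-0.99],[-1,0.979,0.208,0.085,0,0,-0.99],[-1,0.979,0.208,0.085,0,0,-0.99],[-1,0.979,0.208,0.085,0,0,-0.99],[-1,0.979,0.208,0.085,0,0,-0.99],[-1,0.979,0.208,0.085,0,0,0]]' && for i in 1 2 3; do :; done
python3 -m pendant '[[-1,0.979,0.208,0.085,0,0,0],[-1,0.979,0.208,0.085,0,0,0],[-1,0.979,0.208,0.085,0,0,0],[-1,0.979,0.208,0.085,0,0,0],[-1,0.979,0.208,0.085,0,0,0],[-1,0.979,0.208,0.085,0,0,0],[-1,0.979,0.208,0.085,0,0,0],[-1,0.979,0.208,0.085,0,0,0]]'
python3 -m pendant '[[-1,0.979,0.208,0.085,0,0,0],[-1,0.979,0.208,0.085,0,0,0],[-1,0.979,0.208,0.085,0,0,0],[-1,0.979,0.208,0.085,0,0,0],[-1,0.979,0.208,0.085,0,0,0],[-1,0.979,0.208,0.085,0,0,0],[-1,0.979,0.208,0.085,0,0,0],[-1,0.979,0.208,0.085,0,0,0]]'
python3 -m pendant '[[-1,0.979,0.208,0.085,0,0,0],[-1,0.979,0.208,0.085,0,0,0],[-1,0.979,0.208,0.085,0,0,0],[-1,0.979,0.208,0.085,0,0,0],[-1,0.979,0.208,0.085,0,0,0],[-1,0.979,0.208,0.085,0,0,0],[-1,0.979,0.208,0.085,0,0,0],[-1,0.979,0.208,0.085,0,0,0]]'
python3 -m pendant '[[-1,0.979,0.208,0.085,0,0,0],[-1,0.979,0.208,0.085,0,0,0],[-1,0.979,0.208,0.085,0,0,0]]'
python3 -c "
from h import *
plan([575.8,236.2,40],-3.9,6)"
```

```text
clock: 2.45
tcp_pos: [376.3, -430.7, 208.9]
tcp_rot: [-2.297, -2.142, -0.0]
contact_force: [0.4, 0.4, 0.2]
opening: 1.0
finger_force: 0.0
clock: 3.45
tcp_pos: [420.2, -276.1, 195.3]
tcp_rot: [2.296, 2.144, 0.0]
contact_force: [0.0, 0.1, 0.6]
opening: 1.001
finger_force: 0.0
clock: 4.45
tcp_pos: [464.0, -122.1, 181.7]
tcp_rot: [2.296, 2.144, 0.0]
contact_force: [-0.4, 0.1, 0.2]
opening: 0.999
finger_force: 0.0
clock: 5.45
tcp_pos: [507.7, 31.9, 168.1]
tcp_rot: [-2.296, -2.144, -0.0]
contact_force: [0.6, -0.1, 0.1]
opening: 1.002
finger_force: 0.0
clock: 5.82
tcp_pos: [524.3, 89.6, 163.0]
tcp_rot: [2.296, 2.144, 0.0]
contact_force: [-0.3, 0.1, -0.1]
opening: 1.002
finger_force: 0.0
t=5.83 pos [524.3  89.6 163. ] th -3.92 F [-0.3  0.1 -0.1] | 6 rows: x 1.248 y 0.345 z 1.025; rz -0.002 in first 1
```

```bash

python3 -m pendant '[[-1,0.936,0.259,0.1,0,0,0],[-1,0.936,0.259,0.1,0,0,0],[-1,0.936,0.259,0.1,0,0,0],[-1,0.936,0.259,0.1,0,0,0],[-1,0.936,0.259,0.1,0,0,0],[-1,0.936,0.259,0.1,0,0,0],[-1,0.936,0.259,0.1,0,0,0],[-1,0.936,0.259,0.1,0,0,0]]'
python3 -m pendant '[[-1,0,0,0.5,0,0,0],[-1,0,0,0.5,0,0,0]]'
python3 - <<'E'
from h import *
plan([575.8,236.2,40],-3.9,5)
p=grab_frame("side");s=sense();R=Ro.from_rotvec(s["tcp_rot"]).as_matrix()
cv2.imwrite("pics/s3.png",cv2.resize(p["pixels"][200:330,170:330,::-1],(738,600),interpolation=2))
E
```

```text
clock: 6.82
tcp_pos: [576.2, 236.1, 147.0]
tcp_rot: [-2.296, -2.144, 0.0]
contact_force: [-0.4, 0.4, -0.2]
opening: 1.001
finger_force: 0.0
clock: 7.08
tcp_pos: [575.6, 234.6, 126.1]
tcp_rot: [-2.296, -2.144, 0.001]
contact_force: [-0.2, -1.0, 0.0]
opening: 0.997
finger_force: 0.0
t=7.08 pos [575.6 234.6 126.1] th -3.92 F [-0.2 -1.   0. ] | 5 rows: x 0.016 y 0.000 z 0.861; rz -0.003 in first 1
```

View pics/s3.png

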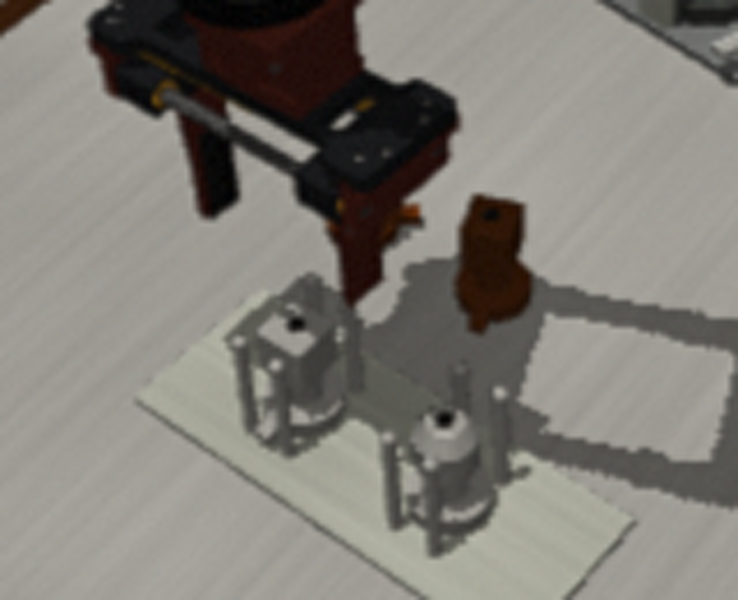

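The fingers straddle the head at crop (297,323) and stay clear of the pins, so I'll descend and grip.

```bash

python3 -m pendant '[[-1,0,0,0.86,0,0,0],[-1,0,0,0.86,0,0,0],[-1,0,0,0.86,0,0,0],[-1,0,0,0.86,0,0,0],[-1,0,0,0.86,0,0,0],[-1,0,0,0,0,0,0]]'
python3 -m pendant '[[1,0,0,0,0,0,0],[1,0,0,0,0,0,0],[1,0,0,0,0,0,0],[1,0,0,0,0,0,0],[1,0,0,0,0,0,0],[1,0,0,0,0,0,0],[1,0,0,0,0,0,0]]'
```

```text
clock: 7.88
tcp_pos: [574.7, 234.5, 38.7]
tcp_rot: [-2.295, -2.143, 0.005]
contact_force: [-0.2, 0.6, 0.2]
opening: 1.001
finger_force: 0.0
clock: 8.75
tcp_pos: [575.8, 234.9, 41.1]
tcp_rot: [-2.296, -2.144, 0.0]
contact_force: [-0.8, 0.9, -0.2]
opening: 0.338
finger_force: 29.9
```

```bash

python3 -m pendant '[[1,0,0,-0.3,0,0,0],[1,0,0,-0.6,0,0,0],[1,0,0,-0.8,0,0,0],[1,0,0,-0.8,0,0,0],[1,0,0,-0.8,0,0,0],[1,0,0,-0.8,0,0,0],[1,0,0,-0.8,0,0,0],[1,0,0,0,0,0,0]]'
python3 -c "
from h import *
print(sense()['opening'],sense()['finger_force'])
plan([500,-20,110],-120,16)"
```

```text
clock: 9.75
tcp_pos: [576.6, 235.2, 141.4]
tcp_rot: [2.295, 2.143, 0.005]
contact_force: [0.0, -0.1, -1.8]
opening: 0.335
finger_force: 29.9
0.3351103683367189 29.929458796977997
t=9.75 pos [576.6 235.2 141.4] th -3.93 F [ 0.  -0.1 -1.8] | 16 rows: x -0.682 y 0.787 z 0.098; rz 0.965 in first 14
```

```bash

python3 -m pendant '[[1,-0.682,0.787,0,0,0,0.965],[1,-0.682,0.787,0,0,0,0.965],[1,-0.682,0.787,0,0,0,0.965],[1,-0.682,0.787,0,0,0,0.965],[1,-0.682,0.787,0,0,0,0.965],[1,-0.682,0.787,0,0,0,0.965],[1,-0.682,0.787,0,0,0,0.965],[1,-0.682,0.787,0,0,0,0.965]]'
python3 -m pendant '[[1,-0.682,0.787,0,0,0,0.965],[1,-0.682,0.787,0,0,0,0.965],[1,-0.682,0.787,0,0,0,0.965],[1,-0.682,0.787,0,0,0,0.965],[1,-0.682,0.787,0,0,0,0.965],[1,-0.682,0.787,0,0,0,0.965],[1,-0.682,0.787,0,0,0,0],[1,-0.682,0.787,0,0,0,0]]'
python3 -m pendant '[[1,0,0,0.8,0,0,0],[1,0,0,0.8,0,0,0],[1,0,0,0.8,0,0,0],[1,0,0,0.8,0,0,0],[1,0,0,0.8,0,0,0],[1,0,0,0.5,0,0,0],[1,0,0,0,0,0,0]]'
python3 -c "
from h import *
print(sense()['opening'],sense()['finger_force'])
plan([500,-20,36],-120,4)"
```

```text
clock: 10.75
tcp_pos: [619.2, 82.7, 137.9]
tcp_rot: [-3.096, -0.531, 0.003]
contact_force: [0.2, -0.3, -2.3]
opening: 0.337
finger_force: 29.9
clock: 11.75
tcp_pos: [498.3, -20.5, 138.3]
tcp_rot: [3.034, -0.814, -0.002]
contact_force: [0.1, 0.1, -2.3]
opening: 0.337
finger_force: 29.9
clock: 12.62
tcp_pos: [498.7, -20.2, 48.1]
tcp_rot: [3.034, -0.814, -0.003]
contact_force: [0.3, -0.9, -2.0]
opening: 0.336
finger_force: 29.9
0.3364404832581828 29.92935687303543
t=12.62 pos [498.7 -20.2  48.1] th -120.03 F [ 0.3 -0.9 -2. ] | 4 rows: x 0.012 y -0.010 z 0.151; rz -0.004 in first 1
```

```bash

python3 -m pendant '[[1,0,0,0.3,0,0,0],[1,0,0,0.15,0,0,0],[1,0,0,0.05,0,0,0],[1,0,0,0,0,0,0]]'
python3 -m pendant '[[1,0,0,0.05,0,0,0],[1,0,0,0.05,0,0,0],[1,0,0,0,0,0,0]]'
```

```text
clock: 13.12
tcp_pos: [499.3, -20.3, 39.3]
tcp_rot: [-3.034, 0.814, -0.0]
contact_force: [0.4, 0.4, -1.4]
opening: 0.336
finger_force: 29.9
clock: 13.5
tcp_pos: [499.2, -20.3, 37.1]
tcp_rot: [3.034, -0.814, -0.0]
contact_force: [-0.0, -0.7, -1.6]
opening: 0.34
finger_force: 29.9
```

```bash

python3 -m pendant '[[1,0,0,0.05,0,0,0],[1,0,0,0.05,0,0,0],[1,0,0,0,0,0,0]]'
python3 -m pendant '[[1,0,0,0.04,0,0,0],[1,0,0,0.04,0,0,0],[1,0,0,0,0,0,0]]'
```

```text
clock: 13.88
tcp_pos: [499.3, -20.3, 35.1]
tcp_rot: [3.034, -0.814, 0.0]
contact_force: [1.1, 0.4, -1.1]
opening: 0.342
finger_force: 29.9
clock: 14.25
tcp_pos: [499.4, -20.3, 35.1]
tcp_rot: [-3.034, 0.814, -0.001]
contact_force: [-4.5, 0.9, 6.8]
opening: 0.339
finger_force: 29.9
```

It's standing on the bench. I'll release it, turn the gripper 90° and take a top view to measure.

```bash

python3 -m pendant '[[-1,0,0,-0.04,0,0,0],[-1,0,0,0,0,0,0],[-1,0,0,0,0,0,0],[-1,0,0,0,0,0,0],[-1,0,0,0,0,0,-0.952],[-1,0,0,0,0,0,-0.952],[-1,0,0,0,0,0,-0.952],[-1,0,0,0,0,0,-0.952]]'
python3 -m pendant '[[-1,0,0,0,0,0,-0.952],[-1,0,0,0,0,0,-0.952],[-1,0,0,0,0,0,-0.952],[-1,0,0,0,0,0,-0.952],[-1,0,0,0,0,0,-0.952],[-1,0,0,0,0,0,-0.952],[-1,0,0,0,0,0,-0.952],[-1,0,0,0,0,0,0]]'
python3 - <<'E'
from h import *
plan([499.3,-20.3,36],-30,1)
p=grab_frame("side")
cv2.imwrite("pics/s4.png",cv2.resize(p["pixels"][130:280,230:390,::-1],(640,600),interpolation=2))
E
```

```text
clock: 15.25
tcp_pos: [499.2, -20.3, 34.2]
tcp_rot: [-3.141, -0.081, 0.0]
contact_force: [0.7, -0.0, -0.0]
opening: 0.998
finger_force: 0.0
clock: 16.25
tcp_pos: [499.2, -20.3, 34.2]
tcp_rot: [-2.722, -1.568, 0.0]
contact_force: [-0.4, 1.1, -0.5]
opening: 0.996
finger_force: 0.0
t=16.25 pos [499.2 -20.3  34.2] th -30.11 F [-0.4  1.1 -0.5] | 1 rows: x 0.001 y 0.003 z -0.089; rz -0.013 in first 1
```

View pics/s4.png

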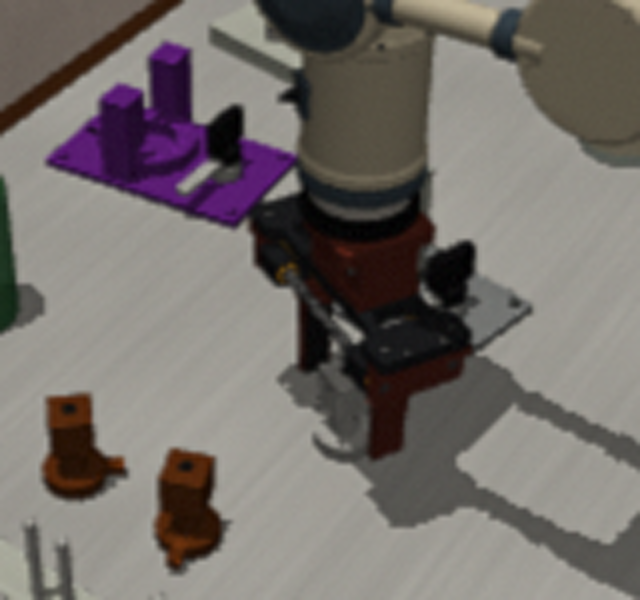

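The nozzle stands upright between the turned fingers at crop (345,410). I'll grip it, lift, and carry it over the seat.

```bash

python3 -m pendant '[[1,0,0,0,0,0,0],[1,0,0,0,0,0,0],[1,0,0,0,0,0,0],[1,0,0,0,0,0,0],[1,0,0,0,0,0,0],[1,0,0,0,0,0,0],[1,0,0,0,0,0,0],[1,0,0,-0.3,0,0,0]]'
python3 -m pendant '[[1,0,0,-0.8,0,0,0],[1,0,0,-0.9,0,0,0],[1,0,0,-0.9,0,0,0],[1,0,0,-0.9,0,0,0],[1,0,0,-0.9,0,0,0],[1,0,0,-0.5,0,0,0],[1,0,0,0,0,0,0]]'
python3 -c "
from h import *
print(sense()['opening'],sense()['finger_force'])
plan([579.2,-189.8,136],-30,13)"
```

```text
clock: 17.3
tcp_pos: [498.5, -20.2, 39.6]
tcp_rot: [-2.72, -1.569, 0.003]
contact_force: [-0.4, 0.6, -1.9]
opening: 0.34
finger_force: 30.0
clock: 18.18
tcp_pos: [499.7, -20.3, 139.3]
tcp_rot: [2.72, 1.57, 0.002]
contact_force: [0.1, 0.5, -1.9]
opening: 0.336
finger_force: 30.0
0.3364992085417165 29.99912828207016
t=18.18 pos [499.7 -20.3 139.3] th -30.03 F [ 0.1  0.5 -1.9] | 13 rows: x -0.412 y 0.591 z 0.013; rz -0.004 in first 1
```

```bash

python3 -m pendant '[[1,-0.412,0.591,0,0,0,0],[1,-0.412,0.591,0,0,0,0],[1,-0.412,0.591,0,0,0,0],[1,-0.412,0.591,0,0,0,0],[1,-0.412,0.591,0,0,0,0],[1,-0.412,0.591,0,0,0,0],[1,-0.412,0.591,0,0,0,0],[1,-0.412,0.591,0,0,0,0]]'
python3 -m pendant '[[1,-0.412,0.591,0,0,0,0],[1,-0.412,0.591,0,0,0,0],[1,-0.412,0.591,0,0,0,0],[1,-0.412,0.591,0,0,0,0],[1,-0.412,0.591,0,0,0,0],[1,0,0,0,0,0,0],[1,0,0,0,0,0,0]]'
python3 - <<'E'
from h import *
s=sense()
plan([579.2,-189.8,74],-30,4)
p=grab_frame("side"); T=s["tcp_pos"]
for k in("nozzle","lug_tip","seat_axis"): print(k,[(np.round(d["pixel"],1).tolist(),round(d["confidence"],2)) for d in place_of(p,k)])
b=T+[0,0,-34.2]; print("exp nozzle",px(p,b),"lug",px(p,b+[34*np.cos(np.radians(-30)),34*np.sin(np.radians(-30)),10]),"seat",px(p,[579.2,-189.8,8]))
t=grab_frame("top")
a=cv2.resize(p["pixels"][150:230,280:360,::-1],(400,400),interpolation=2);b=cv2.resize(t["pixels"][180:260,320:400,::-1],(400,400),interpolation=2)
cv2.imwrite("pics/s5.png",np.hstack([a,b]))
E
```

```text
clock: 19.18
tcp_pos: [548.6, -125.6, 138.3]
tcp_rot: [2.721, 1.57, 0.0]
contact_force: [-0.7, 0.1, -1.7]
opening: 0.342
finger_force: 30.0
clock: 20.05
tcp_pos: [578.6, -189.7, 138.2]
tcp_rot: [-2.721, -1.57, 0.0]
contact_force: [-0.5, -0.5, -2.5]
opening: 0.343
finger_force: 30.0
t=20.05 pos [ 578.6 -189.7  138.2] th -30.03 F [-0.5 -0.5 -2.5] | 4 rows: x 0.003 y 0.007 z 0.803; rz -0.004 in first 1
nozzle [([278.3, 266.4], 0.88), ([246.2, 249.1], 0.66), ([325.3, 170.1], 0.5)]
lug_tip [([319.0, 164.7], 0.66), ([272.8, 271.8], 0.66), ([261.6, 247.3], 0.59)]
seat_axis [([323.6, 197.6], 0.87), ([269.2, 169.3], 0.79)]
exp nozzle [323.95114385 171.38678162] lug [318.40574329 162.81988026] seat [322.19511384 196.81652008]
```

View pics/s5.png

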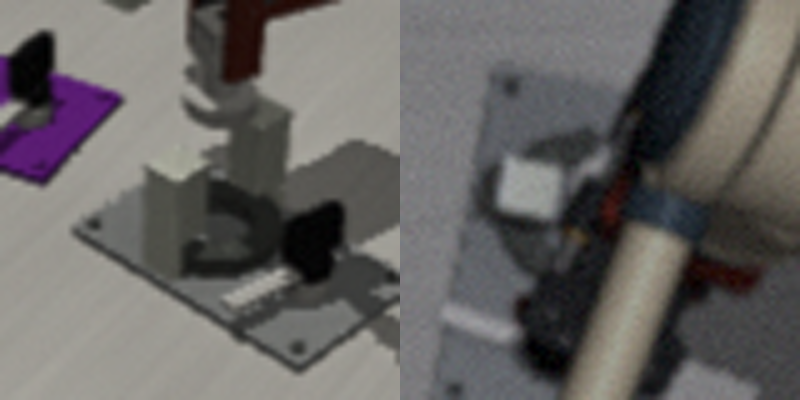

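Held and upright over the ring: the nozzle's foot is at left crop (220,105) and the ring at (235,235). I'll descend, slowly near the ring.

```bash

python3 -m pendant '[[1,0,0.02,0.8,0,0,0],[1,0,0.02,0.8,0,0,0],[1,0,0,0.8,0,0,0],[1,0,0,0.7,0,0,0],[1,0,0,0.4,0,0,0],[1,0,0,0.2,0,0,0],[1,0,0,0,0,0,0]]'
python3 -m pendant '[[1,0,0,0.1,0,0,0],[1,0,0,0.1,0,0,0],[1,0,0,0.05,0,0,0],[1,0,0,0,0,0,0]]'
python3 -m pendant '[[1,0,0,0.05,0,0,0],[1,0,0,0.05,0,0,0],[1,0,0,0,0,0,0]]'
```

```text
clock: 21.18
tcp_pos: [579.2, -190.6, 63.9]
tcp_rot: [2.721, 1.57, -0.001]
contact_force: [-0.4, -4.4, -4.6]
opening: 0.34
finger_force: 30.0
clock: 21.68
tcp_pos: [579.8, -190.7, 59.9]
tcp_rot: [2.72, 1.569, 0.001]
contact_force: [-1.3, -5.2, -0.6]
opening: 0.343
finger_force: 30.0
clock: 22.05
tcp_pos: [579.8, -190.7, 57.9]
tcp_rot: [2.72, 1.569, 0.001]
contact_force: [-0.3, -4.5, -0.0]
opening: 0.342
finger_force: 30.0
```

A steady -4.5 N in y suggests the foot is brushing the +y yoke, so I'll shift 1.3 mm towards seat -y.

```bash

python3 -m pendant '[[1,-0.062,0.02,0,0,0,0],[1,0,0,0,0,0,0]]'
python3 -m pendant '[[1,0,0,0.05,0,0,0],[1,0,0,0.05,0,0,0],[1,0,0,0,0,0,0]]'
```

```text
clock: 22.3
tcp_pos: [579.2, -190.9, 57.2]
tcp_rot: [-2.72, -1.57, -0.001]
contact_force: [-0.2, -0.9, -2.3]
opening: 0.339
finger_force: 30.0
clock: 22.68
tcp_pos: [578.9, -191.2, 54.9]
tcp_rot: [-2.72, -1.57, 0.0]
contact_force: [-0.0, 0.9, -1.8]
opening: 0.338
finger_force: 30.0
```

```bash

python3 -m pendant '[[1,0,0,0.05,0,0,0],[1,0,0,0.05,0,0,0],[1,0,0,0,0,0,0]]'
python3 -m pendant '[[1,0,0,0.05,0,0,0],[1,0,0,0.03,0,0,0],[1,0,0,0,0,0,0]]'
```

```text
clock: 23.05
tcp_pos: [579.0, -191.6, 53.2]
tcp_rot: [-2.721, -1.57, 0.0]
contact_force: [0.3, 0.7, -1.8]
opening: 0.341
finger_force: 30.0
clock: 23.42
tcp_pos: [579.0, -191.6, 51.6]
tcp_rot: [-2.721, -1.57, 0.0]
contact_force: [0.1, -0.1, -2.9]
opening: 0.342
finger_force: 30.0
```

```bash

python3 -m pendant '[[1,0,0,0.05,0,0,0],[1,0,0,0.05,0,0,0],[1,0,0,0,0,0,0]]'
python3 -m pendant '[[1,0,0,0.04,0,0,0],[1,0,0,0,0,0,0]]'
```

```text
clock: 23.8
tcp_pos: [579.0, -191.6, 49.6]
tcp_rot: [-2.721, -1.57, 0.0]
contact_force: [0.2, -0.1, -2.0]
opening: 0.339
finger_force: 30.0
clock: 24.05
tcp_pos: [579.1, -191.6, 48.8]
tcp_rot: [-2.721, -1.57, 0.0]
contact_force: [0.0, -0.3, -1.4]
opening: 0.341
finger_force: 30.0
```

Already below the lug-on-ring height with no resistance, so the lug is in the slot. Continuing gently.

```bash

python3 -m pendant '[[1,0,0,0.05,0,0,0],[1,0,0,0.05,0,0,0],[1,0,0,0,0,0,0]]'
python3 -m pendant '[[1,0,0,0.05,0,0,0],[1,0,0,0.05,0,0,0],[1,0,0,0,0,0,0]]'
```

```text
clock: 24.42
tcp_pos: [579.0, -191.5, 46.7]
tcp_rot: [-2.721, -1.57, 0.0]
contact_force: [-0.2, -0.8, -2.9]
opening: 0.339
finger_force: 30.0
clock: 24.8
tcp_pos: [579.0, -191.6, 44.8]
tcp_rot: [-2.721, -1.57, 0.0]
contact_force: [0.1, 0.0, -1.3]
opening: 0.34
finger_force: 30.0
```

```bash

python3 -m pendant '[[1,0,0,0.05,0,0,0],[1,0,0,0.04,0,0,0],[1,0,0,0,0,0,0]]'
python3 -m pendant '[[1,0,0,0.04,0,0,0],[1,0,0,0,0,0,0]]'
```

```text
clock: 25.18
tcp_pos: [579.0, -191.6, 43.0]
tcp_rot: [-2.721, -1.57, 0.0]
contact_force: [-0.5, 0.5, -2.7]
opening: 0.337
finger_force: 30.0
clock: 25.42
tcp_pos: [579.2, -191.6, 42.5]
tcp_rot: [2.721, 1.57, 0.0]
contact_force: [-0.7, 0.3, -1.0]
opening: 0.34
finger_force: 30.0
```

```bash

python3 -m pendant '[[1,0,0,0.03,0,0,0],[1,0,0,0.02,0,0,0],[1,0,0,0,0,0,0]]'
python3 -m pendant '[[1,0,0,0.02,0,0,0],[1,0,0,0,0,0,0]]'
```

```text
clock: 25.8
tcp_pos: [579.2, -191.6, 42.5]
tcp_rot: [2.721, 1.57, 0.001]
contact_force: [-2.3, 1.6, 4.6]
opening: 0.339
finger_force: 30.0
clock: 26.05
tcp_pos: [579.2, -191.6, 42.4]
tcp_rot: [2.721, 1.57, 0.001]
contact_force: [-2.7, 0.2, 6.5]
opening: 0.337
finger_force: 30.0
```

The foot is home: contact at TCP 42.4, which is 8 mm above the bench height. I'll release part way, rise and head for the knob.

```bash

python3 -m pendant '[[1,0,0,-0.04,0,0,0],[-0.1,0,0,0,0,0,0],[-0.1,0,0,0,0,0,0],[-0.1,0,0,0,0,0,0],[-0.1,0,0,0,0,0,0],[-0.1,0,0,-0.2,0,0,0],[-0.1,0,0,-0.4,0,0,0]]'
python3 -m pendant '[[-0.1,0,0,-0.7,0,0,0],[-0.1,0,0,-0.9,0,0,0],[-0.1,0,0,-0.9,0,0,0],[-0.1,0,0,-0.5,0,0,0]]'
python3 -c "
from h import *
plan([505.7,-176.3,110],-15.9,6)"
```

```text
clock: 26.92
tcp_pos: [578.9, -191.5, 53.8]
tcp_rot: [-2.721, -1.57, 0.001]
contact_force: [-0.6, -0.4, 0.7]
opening: 0.548
finger_force: 0.0
clock: 27.42
tcp_pos: [579.7, -191.9, 116.2]
tcp_rot: [2.719, 1.569, 0.003]
contact_force: [0.6, -0.2, -0.5]
opening: 0.55
finger_force: 0.0
t=27.43 pos [ 579.7 -191.9  116.2] th -30.04 F [ 0.6 -0.2 -0.5] | 6 rows: x -0.083 y -0.628 z 0.051; rz -0.822 in first 2
```

```bash

python3 -m pendant '[[-0.1,-0.083,-0.628,0,0,0,-0.822],[-0.1,-0.083,-0.628,0,0,0,-0.822],[-0.1,-0.083,-0.628,0,0,0,0],[-0.1,-0.083,-0.628,0,0,0,0],[-0.1,-0.083,-0.628,0,0,0,0],[-0.1,-0.083,-0.628,0,0,0,0],[-0.1,0,0,0,0,0,0]]'
python3 - <<'E'
from h import *
plan([505.7,-176.3,39],-15.9,5)
p=grab_frame("side")
cv2.imwrite("pics/s6.png",cv2.resize(p["pixels"][140:230,270:370,::-1],(660,600),interpolation=2))
E
```

```text
clock: 28.3
tcp_pos: [504.4, -176.0, 114.0]
tcp_rot: [2.508, 1.892, 0.0]
contact_force: [-0.4, -0.6, -0.6]
opening: 0.551
finger_force: 0.0
t=28.30 pos [ 504.4 -176.   114. ] th -15.95 F [-0.4 -0.6 -0.6] | 5 rows: x 0.001 y 0.013 z 0.750; rz -0.005 in first 1
```

View pics/s6.png

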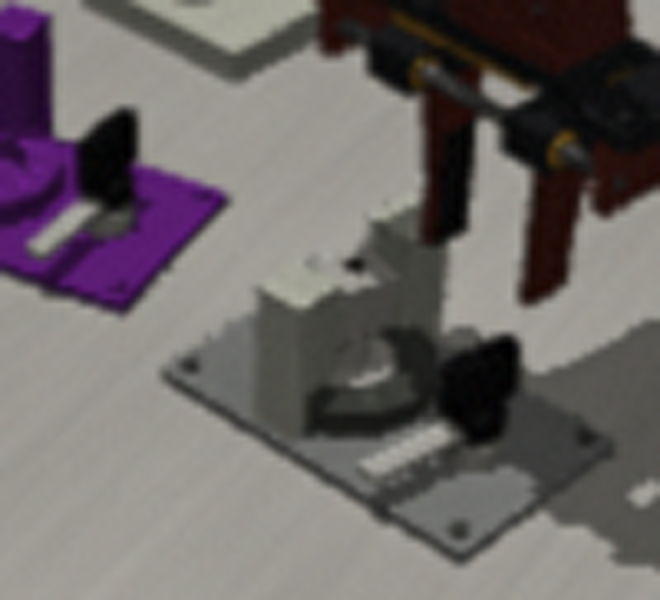

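The nozzle stands upright in the ring (head at crop (355,265)), and the fingers sit over the knob at (480,390). I'll descend and grip the knob.

```bash

python3 -m pendant '[[-0.1,0,0.013,0.75,0,0,0],[-0.1,0,0.013,0.75,0,0,0],[-0.1,0,0.013,0.75,0,0,0],[-0.1,0,0.013,0.75,0,0,0],[-0.1,0,0.013,0.75,0,0,0],[-0.1,0,0,0,0,0,0]]'
python3 -m pendant '[[1,0,0,0,0,0,0],[1,0,0,0,0,0,0],[1,0,0,0,0,0,0],[1,0,0,0,0,0,0],[1,0,0,0,0,0,0],[1,0,0,0,0,0,0]]'
```

```text
clock: 29.1
tcp_pos: [505.4, -176.0, 36.8]
tcp_rot: [-2.505, -1.891, 0.002]
contact_force: [0.1, -0.1, -0.2]
opening: 0.55
finger_force: 0.0
clock: 29.85
tcp_pos: [505.6, -176.4, 39.1]
tcp_rot: [-2.507, -1.892, 0.002]
contact_force: [-5.6, 1.0, 4.5]
opening: 0.134
finger_force: 30.0
```

```bash

python3 -m pendant '[[1,0,0,0,0,0,0.5],[1,0,0,0,0,0,0.8],[1,0,0,0,0,0,0.8],[1,0,0,0,0,0,0.8],[1,0,0,0,0,0,0.8],[1,0,0,0,0,0,0.8],[1,0,0,0,0,0,0.8],[1,0,0,0,0,0,0]]'
python3 -c "
from h import *
s=sense();print(th(s),s['torque'],s['contact_force'],s['opening'])"
```

```text
clock: 30.85
tcp_pos: [505.7, -176.4, 39.1]
tcp_rot: [-3.045, -0.772, 0.002]
contact_force: [-5.2, 0.8, 4.3]
opening: 0.132
finger_force: 30.0
-61.54697516427372 [ 0.09664926  0.83030186 -0.06243571] [-5.1729643  0.8361519  4.2614725] 0.13244168885946056
```

```bash

python3 -m pendant '[[1,0,0,0,0,0,0.8],[1,0,0,0,0,0,0.8],[1,0,0,0,0,0,0.8],[1,0,0,0,0,0,0.8],[1,0,0,0,0,0,0.8],[1,0,0,0,0,0,0.5],[1,0,0,0,0,0,0]]'
python3 -c "
from h import *
s=sense();print(th(s),s['torque'],s['contact_force'],s['opening'])"
```

```text
clock: 31.72
tcp_pos: [505.7, -176.5, 39.1]
tcp_rot: [3.129, -0.279, -0.002]
contact_force: [-5.3, 0.5, 3.9]
opening: 0.134
finger_force: 30.0
-100.20000838519469 [ 0.08771213  0.7989212  -0.0989009 ] [-5.28638288  0.45266358  3.94977988] 0.1336272188694438
```

```bash

python3 -m pendant '[[1,0,0,0,0,0,0.15],[1,0,0,0,0,0,0.15],[1,0,0,0,0,0,0]]'
python3 -c "
from h import *
s=sense();print(th(s),s['torque'])"
python3 -m pendant '[[1,0,0,0,0,0,0.15],[1,0,0,0,0,0,0.15],[1,0,0,0,0,0,0]]'
python3 -c "
from h import *
s=sense();print(th(s),s['torque'])"
```

```text
clock: 32.1
tcp_pos: [505.7, -176.5, 39.1]
tcp_rot: [3.122, -0.346, -0.002]
contact_force: [-5.6, 0.2, 4.6]
opening: 0.137
finger_force: 30.3
-102.66567443368466 [0.04731758 0.84249706 0.62483798]
clock: 32.48
tcp_pos: [506.1, -176.6, 39.1]
tcp_rot: [3.113, -0.417, -0.0]
contact_force: [-5.2, -1.2, 4.8]
opening: 0.141
finger_force: 30.6
-105.27401491984382 [-0.01916433  0.86378134  0.64198992]
```

Torque rose at the stop (about -102.5°, as predicted). I'll release, rise and look.

```bash

python3 -m pendant '[[-0.1,0,0,0,0,0,0],[-0.1,0,0,0,0,0,0],[-0.1,0,0,0,0,0,0],[-0.1,0,0,0,0,0,0],[-0.1,0,0,-0.3,0,0,0],[-0.1,0,0,-0.7,0,0,0],[-0.1,0,0,-0.9,0,0,0],[-0.1,0,0,-0.9,0,0,0]]'
python3 -m pendant '[[-0.1,0,0,-0.9,0,0,0],[-0.1,0,0,-0.9,0,0,0],[-0.1,0,0,-0.9,0,0,0],[-0.1,0.9,0,-0.5,0,0,0],[-0.1,0.9,0.5,0,0,0,0],[-0.1,-0.9,0.9,0,0,0,0],[-0.1,-0.9,0.9,0,0,0,0]]'
python3 -m pendant '[[-0.1,-0.9,0.9,0,0,0,0],[-0.1,-0.9,0.9,0,0,0,0],[-0.1,-0.9,0.9,0,0,0,0],[-0.1,-0.9,0.9,0,0,0,0],[-0.1,-0.9,0.9,0,0,0,0],[-0.1,-0.9,0.9,0,0,0,0],[-0.1,-0.9,0.9,0,0,0,0],[-0.1,0,0,0,0,0,0]]'
python3 - <<'E'
from h import *
t=grab_frame("top");p=grab_frame("side")
a=cv2.resize(p["pixels"][150:230,280:360,::-1],(400,400),interpolation=2);b=cv2.resize(t["pixels"][180:260,310:390,::-1],(400,400),interpolation=2)
cv2.imwrite("pics/s7.png",np.hstack([a,b]))
for n,d in(("pt",t),):
    vv,uu=np.mgrid[205:240,340:375]
    X=np.array([w(d,u,v) for u,v in zip(uu.ravel(),vv.ravel())])
    m=(X[:,2]>65)&(X[:,2]<79)&(abs(X[:,0]-579)<20)&(abs(X[:,1]+191)<20)
    print("head top",m.sum(),X[m].mean(0).round(1),np.median(X[m,2]))
E
```

```text
clock: 33.48
tcp_pos: [506.6, -176.5, 96.8]
tcp_rot: [3.113, -0.418, 0.002]
contact_force: [0.5, 0.2, -0.5]
opening: 0.552
finger_force: 0.0
clock: 34.35
tcp_pos: [493.8, -221.0, 158.9]
tcp_rot: [-3.114, 0.417, 0.001]
contact_force: [-0.1, 0.6, 0.5]
opening: 0.551
finger_force: 0.0
clock: 35.35
tcp_pos: [338.6, -309.7, 159.5]
tcp_rot: [3.113, -0.421, 0.001]
contact_force: [0.7, 0.7, -0.6]
opening: 0.549
finger_force: 0.0
head top 150 [ 579.3 -191.2   72.9] 73.22427096761224
```

View pics/s7.png

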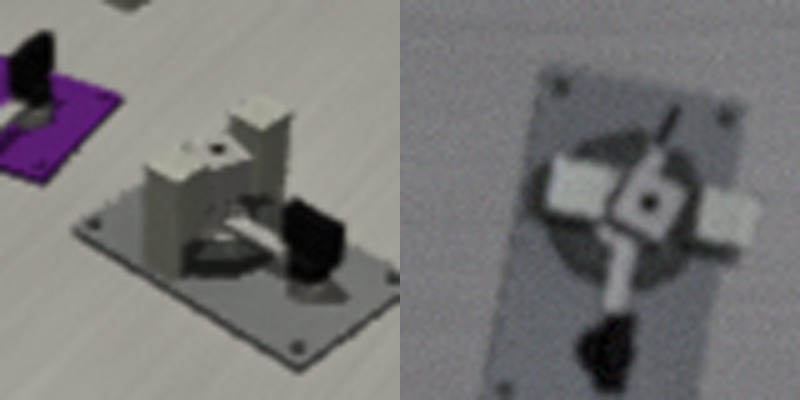

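The nozzle is home: its head top measures 73 mm against 74 expected. Its lug faces the mark at right crop (655,160), and the clamp arm lies over the foot at (620,270).

```bash
python3 -c "
from plant import *
print(close_job())"
```

```text
the job is handed in; nothing more can be done
None
```

The nozzle is fully home in the ring with its lug facing the mark, the clamp is turned to its stop over the foot, and the job was handed in at about 35 s; on the way in, the foot brushed the +y yoke at about 5 N before I shifted it clear.

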